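Fit the bench pin and screw up its holder

ROBOT

A 7-joint arm with a two-finger parallel gripper is mounted at the origin on the work surface. World frame = base frame: x ahead of the robot, y to its left, z up, the work surface at z = 0. Lengths are in m, angles in rad, forces in N, time in s.
With the tool pointing down it reaches from about 0.4 to 0.85 m from the base axis. Payload 10.4 kg.
Tool frame: the origin (TCP) lies midway between the tips of the shut fingers; the grasp point (between the pads) lies 19 mm behind it (r.grasp_offset is the distance from the TCP to the grasp point, in m); z points along the fingers, y is the line along which they close (so a half turn about z gives the same grasp; the last joint's range is limited). The gripper opens to 87 mm and grips with 3 to 60 N. Pads are 19 mm wide; open, the fingers measure 117 mm over their backs; the gripper's body (75 mm by 190 mm) begins 51 mm behind the grasp point.
Start: joints at [-1.351, 0.332, -0.065, 1.46, 0.022, 1.35, -0.088], TCP at [0.15, 0.607, 0.223] pointing down, gripper open.
Joint ranges: [-2.6, 2.6], [-0.5, 2.12], [-1.47, 1.34], [0.16, 2.42], [-1.27, 4.41], [0.06, 2.06], [-2.6, 2.6]. Speed limits (rad/s): [2.22, 2.22, 2.79, 2.79, 3.14, 3.14, 3.14].

INTERFACE

Orientations are given as a unit quaternion [x, y, z, w].
In Python, from bench import r gives the robot as it stands.
- The arm moves only by the tool drive_tool, never from a script. Its argument "moves" is a list that holds one entry, the list of rows, each a list of 7 numbers: the shift along the tool's x, y, z in m, then the turn, a rotation vector about the tool's x, y, z in rad, then the opening, from 0 (shut) to 1 (fully open). In form: [[[tx, ty, tz, ax, ay, az, jaw], ...]]. A call has 1 to 10 rows; each row shifts and turns the commanded pose from where the row before left it, along the tool's axes as they then stand; what a row does not reach is not made up. A row lasts 1/10 s, in which the tool goes at most 50 mm and 8.59 degrees, less where a joint would pass 70% of its speed; a pose out of reach is approached as far as the arm can. A call is refused whole if a number of a shift passes 0.05 or a number of a turn 0.15, either way. A call with a gripper value outside its range is refused whole. The fingers move at their own pace and stop on an object; "squeeze" is the grip in N (left out, the last holds). Time passes only in rows, so rows that do not move let the fingers close. It gives the time, the measured TCP pose, the force, the opening and the grip force at its end, in the units of the state.
- r.read_state(): the state, without advancing time (a new reading comes with each control period).
- r.camera(name): name is "side" or "top"; returns the picture (384x512x3 uint8, red, green, blue); there is no depth.
- r.camera_info(name): a dict with "mtx" (3x3 intrinsics, pixels), "rvec" (rotation vector, rad) and "tvec" (3), from world to camera coordinates, as OpenCV has them. Camera axes: x right, y down, z forward; pixel columns grow to the right and rows downward; lengths in m; the calibration is good to about 2 mm. A picture is of the moment at which its call begins. camera_info takes no time and is no camera call.
- r.close_job(): hands the job in; it is judged then, once.
Trained networks look in the newest picture that a camera, given by its name, has taken for a name from the list of things; names that differ only in an ending like _2 or _b are one class to them, and where a whole thing is asked for, a point or a joint stands for the part that bears it (a point fixed in the world has none). Each returns a list of dicts, best first, with "conf" (0 to 1); they miss things now and then, are a little off and sometimes report something else, mostly with a low value. They report only what shows in the picture. A call takes as long as a camera call. They do not tell look-alikes from the thing itself.
- r.find_in(camera, query): "bbox" ([left, top, right, bottom] in pixels, round what is visible of it).
- r.place_of(camera, query): "at" ([column, row] in pixels: a listed point, or the origin of a listed thing).
The state is a dict: "time": time; "joint_positions": joint angles; "joint_vel": joint speeds; "joint_torque": joint torques, N m; "ee_pos": TCP position; "eef_rot": TCP orientation; "ft_force": force on the tool from outside, world axes, zero at the start; "torque": the same for the moment, N m; "width": finger opening in m; "grip_force": force on a finger pad.
Only numpy, scipy, OpenCV 4.12 (cv2) and the standard library are available. Lean on these libraries where they do the work, as an engineer would, in place of code of your own. Each camera call takes 0.05 s, during which the arm holds its last target. There are 200 camera calls.

TASK

Slide the wooden bench pin, square end first, into the mouth of its holder until it rests home against the back stop. Then turn the handwheel anticlockwise, letting your hand rise with it so as not to strain the stem, until the pad bites on the wood and about an eighth of a turn more, so that the pin is held firmly but not crushed. Let go, and leave the other things on the bench where they are.

Things in the scene. Friction and masses are not known exactly. Their poses are not given: they have to be found in the camera images.
- pin_center (a point): Centre of the loose bench pin, a plain hardwood slab 150 long, 46 wide, 18 mm thick, about 0.12 kg, lying flat on the bench; the point is half-way up (9 mm above its underside). x: along the slab towards its square end; y: across; z: up. The other end (-x) has an open notch 42 mm deep between two prongs.
- pin_tail (a point): Middle of the square end face of the bench pin, 75 mm from its centre along the pin's +x, half-way up; same axes.
- seat (a point): Where the pin's centre belongs when home: 9 mm above the ledge's top, which starts 45 mm above the bench; rises with the ledge. x points into the mouth: a flat back stop (45 mm wide, up to 6 mm above this point) stands 75 mm ahead along +x, and the pin is home when its square end touches it, axes alike; z is up. The ledge, 26 mm wide, runs from x = -25 to +75 mm.
- ledge: The rising steel carriage: ledge, back stop, stem and handwheel; axes as the seat; origin on the stem axis, at bench level at the start. Above it hangs a fixed upper jaw, 50 mm wide, over x = +22 to +70 mm of the seat, with a rubber pad below it, 34 mm square, centred at x = +44 mm. The base plate below is 12 mm high; jaw and bridge tops are at most 120 mm above the bench.
- holder: The fixed base of the holder, base plate 160 x 90 mm; origin on the stem axis at bench level, x as the seat's. The upper jaw on it was set at an unknown height: the pad's face starts 4 to 11 mm above the top of a pin lying on the ledge, to be found by feel; it yields about 1 mm for each 12 N.
- wheel_center (a point): Centre of the handwheel, on the vertical stem axis, half-way up its rim. The wheel is plain, round and level, 60 mm across outside, rim 14 mm thick, centre 150 mm above the bench at the start; more than 25 mm free below the rim and all round it. Wheel, stem, ledge and pin rise together. The stem axis is 100 mm from the seat point along the seat's +x.
- handwheel (a joint): Angle of the handwheel in rad, 0 at the start, growing anticlockwise from above; it rises 24 mm a turn (3.82 mm per rad). Friction 0.32 N m: it stays where it is left. From first bite the torque grows by 0.17 N m per rad and the clamping force by 46 N per rad; when a gripping hand pauses, friction eases off and only this added torque is felt. Firm is 15 to 60 N; over 80 N crushes the wood.
- end_float (a joint): How far, in m, the handwheel has been pulled up (+) or pushed down (-) on its stem from rest against its sprung collar, apart from the rise by turning: 8 N per mm. More than 3 mm (24 N) either way strains the stem, so the hand must rise with the wheel.
- pliers: Green-handled pliers, 140 mm long, lying flat; not part of the job.
- file: Hand file with a round wooden handle, 200 mm long, lying flat; not part of the job.
- bench_block: Square steel bench block, 70 x 70 x 20 mm; not part of the job.
- hammer: Hammer lying flat; not part of the job.
- ring_mandrel: Steel ring mandrel, a tapered bar 240 mm long, 26 mm thick at its butt (origin there), lying; not part of the job.
- flux_jar: Small jar, 56 mm across, 70 mm high; not part of the job.
- dapping_block: Dark steel dapping cube, 55 mm; not part of the job.
Not all that is in view belongs to the job. Leave any pink look-alike of the part that bears pin_center alone. What is shaped like the holder but pink is not meant.

How it is judged:
On the way, in this order (a step that is already met when the one before it is completed fails the run):
1. the pin lies home in the mouth, square end against the back stop (x of pin_tail in the frame of seat above 0.071 m and y of pin_tail in the frame of seat between -0.009 and 0.009 m and z of pin_center in the frame of seat below 0.004 m), for 0.2 s.
2. the handwheel has been turned up and the pin is nipped under the pad (value of joint handwheel above 0.8 rad and contact force between pin and ledge above 15 N), for 0.2 s.
At the end, for the whole second after the job is handed in: The square end of the pin is within 4 mm of the back stop, within 9 mm of the middle of the ledge and straight within 8 degrees; it is clamped on the ledge with 15 to 60 N and at rest (x of pin_tail in the frame of seat above 0.071 m and y of pin_tail in the frame of seat between -0.009 and 0.009 m and angle between the x axis of pin_center and the x axis of seat, either way round below 0.14 rad and contact force between pin and ledge between 15 and 60 N and linear speed of pin below 0.01 m/s); the robot touches nothing.
It fails at once if the wood is crushed (more than 80 N between pin and ledge) (contact force between pin and ledge above 80 N).
It fails at once if the hand pulls the handwheel up or pushes it down on its stem with more than 24 N (3 mm of end float) (value of joint end_float above 0.003 m or value of joint end_float below -0.003 m).
It fails at once if another thing on the bench is moved by more than 30 mm (distance of any of pliers, file, bench_block, hammer, ring_mandrel, flux_jar, dapping_block from where it was at the start of the episode above 0.03 m).
It also fails if it takes over 72 s, if anything falls off the work surface, if the arm or the gripper's body presses on something with over 40 N, if the wrist force passes 120 N, or if a joint passes its speed limit or range.

## Working session

There is one attempt and no reset: what is moved stays moved. The work goes in short steps, Python scripts to look and compute and a tool call to move; the robot and the scene stay as the last step left them, time stands still between calls to the robot, and variables do not carry over. Pictures are saved under pics/ and viewed, at most 10 in all, crops included, and the job is handed in when it is done.

Besides the shell and the picture viewer there is one more tool, called after "Call:" by a JSON object that holds its "op" and its "data". drive_tool: Moves the arm, as the interface text tells. Its arguments: {"type":"object","properties":{"moves":{"type":"array"},"squeeze":{"type":"number"}},"required":["moves"]}

```bash
mkdir -p pics; cat > h.py <<'E'
import numpy as np, cv2
from bench import r
def ray(cam,px):
    i=r.camera_info(cam);K=np.array(i["mtx"]);R=cv2.Rodrigues(np.array(i["rvec"],float))[0];t=np.array(i["tvec"],float).ravel()
    d=R.T@np.linalg.inv(K)@np.array([px[0],px[1],1.]);return -R.T@t,d
def at_z(cam,px,z):
    o,d=ray(cam,px);return o+d*(z-o[2])/d[2]
def proj(cam,P):
    i=r.camera_info(cam);return cv2.projectPoints(np.array(P,float).reshape(-1,3),np.array(i["rvec"],float),np.array(i["tvec"],float),np.array(i["mtx"]),None)[0].reshape(-1,2)
def tri(p1,p2):
    (a,d),(b,e)=ray("top",p1),ray("side",p2)
    s=np.linalg.lstsq(np.stack([d,-e],1),b-a,rcond=None)[0];P,Q=a+d*s[0],b+e*s[1];return (P+Q)/2,np.linalg.norm(P-Q)
def save(cam,name,box=None,img=None):
    im=r.camera(cam) if img is None else img
    c=im if box is None else im[box[1]:box[3],box[0]:box[2]]
    f=min(800/c.shape[1],600/c.shape[0]);cv2.imwrite("pics/"+name,cv2.resize(c,None,fx=f,fy=f,interpolation=cv2.INTER_CUBIC)[:,:,::-1]);return im
E
python3 - <<'E'
from h import *
np.set_printoptions(precision=4,suppress=True)
for c in("top","side"):
    save(c,c+"0.png")
    for q in("pin_center","pin_tail","seat","wheel_center","holder"):
        print(c,q,[(np.round(d["at"],1).tolist(),round(d["conf"],2),at_z(c,d["at"],{"pin_center":.009,"pin_tail":.009,"seat":.054,"wheel_center":.15}.get(q,0)).round(4)) for d in r.place_of(c,q)])
print(r.read_state())
E
```

```text
top pin_center [([187.5, 198.6], 0.91, array([0.5125, 0.2029, 0.009 ])), ([159.2, 245.0], 0.9, array([0.3517, 0.2919, 0.009 ])), ([104.2, 276.7], 0.72, array([0.2412, 0.4705, 0.009 ]))]
top pin_tail [([211.1, 193.9], 0.91, array([0.5311, 0.1226, 0.009 ])), ([176.7, 247.2], 0.83, array([0.3459, 0.2324, 0.009 ])), ([103.7, 300.1], 0.81, array([0.1644, 0.4671, 0.009 ]))]
top seat [([278.4, 265.8], 0.91, array([ 0.2935, -0.1093,  0.054 ])), ([281.9, 176.7], 0.82, array([ 0.5901, -0.1161,  0.054 ]))]
top wheel_center [([313.7, 170.1], 0.63, array([ 0.5975, -0.2078,  0.15  ])), ([314.7, 267.6], 0.63, array([ 0.2927, -0.213 ,  0.15  ]))]
top holder [([309.1, 267.2], 0.78, array([ 0.2906, -0.2182,  0.    ])), ([308.1, 176.5], 0.59, array([ 0.6028, -0.2122,  0.    ])), ([148.7, 160.6], 0.49, array([0.6432, 0.3446, 0.    ]))]
side pin_center [([219.4, 187.5], 0.86, array([0.5336, 0.2058, 0.009 ])), ([380.8, 277.7], 0.73, array([ 0.5806, -0.4489,  0.009 ])), ([163.7, 201.3], 0.68, array([0.3511, 0.3032, 0.009 ]))]
side pin_tail [([171.4, 216.1], 0.85, array([0.3221, 0.2277, 0.009 ])), ([233.4, 
[... 340 characters left out ...]
ray([ 0.5928, -0.208 ,  0.15  ]))]
side holder [([261.4, 294.7], 0.6, array([ 0.2952, -0.2126,  0.    ])), ([319.9, 236.4], 0.57, array([ 0.5966, -0.2062,  0.    ]))]
{'time': 0.6, 'joint_positions': array([-1.3506,  0.3322, -0.0647,  1.4601,  0.0216,  1.3499, -0.0885]), 'joint_vel': array([ 0.0013,  0.0003,  0.0003, -0.0005,  0.0013,  0.0019, -0.0002]), 'joint_torque': array([  0.0007, -62.2758,   0.025 , -38.9976,  -0.0611,   0.0317,
         0.    ]), 'ee_pos': array([0.1502, 0.6067, 0.2226]), 'eef_rot': array([ 0.1211,  0.9926,  0.0001, -0.    ]), 'ft_force': array([ 0.6568, -1.145 , -0.0703]), 'torque': array([ 0.0106,  0.0327, -0.0012]), 'grip_force': 0.0, 'width': 0.08721751833160467}
```

View pics/top0.png

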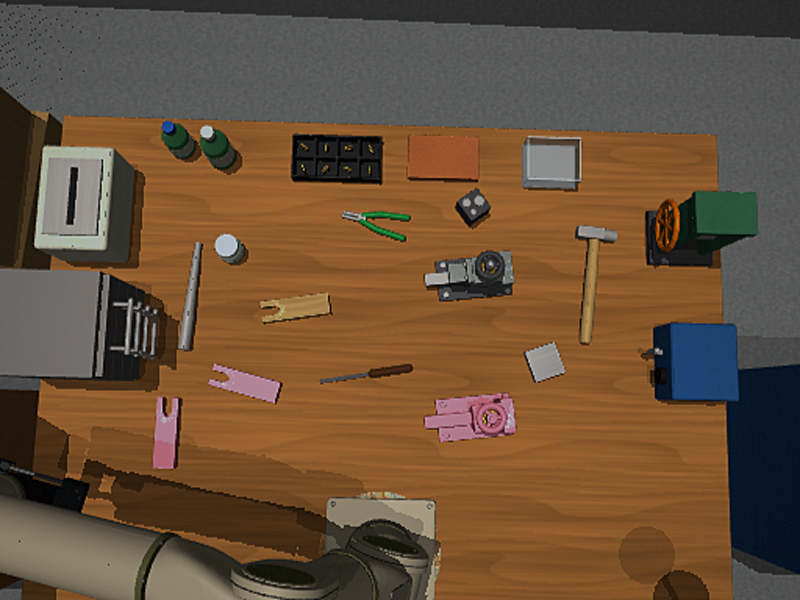

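View pics/side0.png

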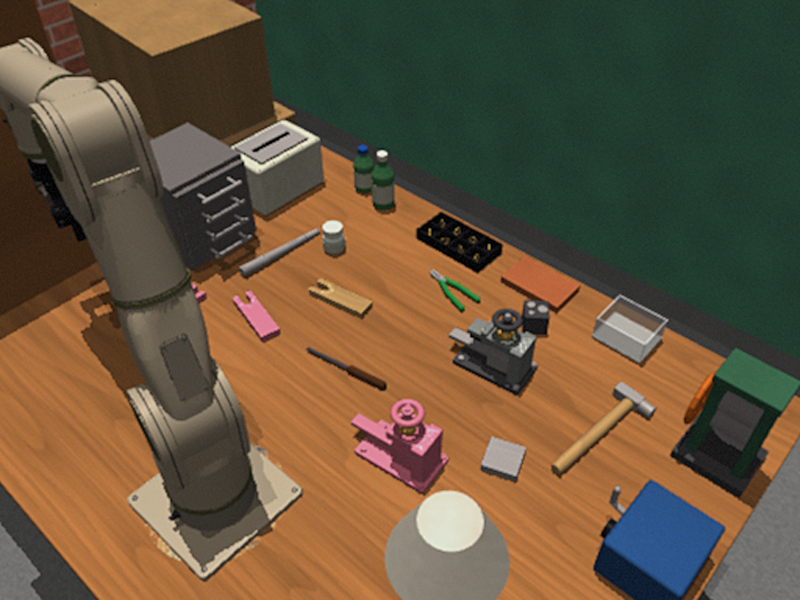

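The top view shows the following, in native pixels.
- **Pin candidates:** the wooden pin at (188,198), with pink look-alikes at (159,245) and (104,277). I choose the wooden one.
- **Holder candidates:** the grey holder at (305,176) and the pink one at (304,267). I choose the grey one.

Next I'll check the choice in a close crop and refine the pose.

```bash
python3 - <<'E'
from h import *
np.set_printoptions(precision=4,suppress=True)
im=save("top","crop1.png",(155,145,345,225))
np.save("top.npy",im)
c=im[180:216,158:220].astype(int); print("rows of R-channel (pin/bench)",im[198,190],im[215,190],im[185,190])
si=r.camera("side")
res={}
for k in range(4):
    if k: r.camera("top");r.camera("side")
    for q,w in(("pin_center",[.52,.204,.009]),("pin_tail",[.531,.127,.009]),("seat",[.592,-.11,.054]),("wheel_center",[.595,-.208,.15]),("holder",[.6,-.209,0])):
        for cam in("top","side"):
            e=proj(cam,w)[0]
            l=[d["at"] for d in r.place_of(cam,q) if np.hypot(*(np.array(d["at"])-e))<9]
            if l: res.setdefault((q,cam),[]).append(l[0])
for q,z in(("pin_center",.009),("pin_tail",.009),("seat",.054),("wheel_center",.15),("holder",0)):
    m={c:np.mean(res[q,c],0) for c in("top","side") if (q,c) in res}
    print(q,{c:(v.round(1),at_z(c,v,z)[:2]) for c,v in m.items()}, tri(m["top"],m["side"]) if len(m)==2 else"")
E
```

```text
rows of R-channel (pin/bench) [163 127  73] [136  85  41] [143  90  44]
pin_center {'top': (array([187.8, 199.7]), array([0.5087, 0.2017])), 'side': (array([218. , 190.9]), array([0.5176, 0.197 ]))} (array([0.5122, 0.1983, 0.0113]), np.float64(0.009892759488959329))
pin_tail {'top': (array([210.8, 192.7]), array([0.5353, 0.1238])), 'side': (array([235.1, 197.6]), array([0.5339, 0.1261]))} (array([0.5342, 0.1246, 0.0101]), np.float64(0.0024968711534233035))
seat {'top': (array([279.4, 178. ]), array([ 0.5856, -0.1078])), 'side': (array([295.3, 213.2]), array([ 0.5833, -0.1079]))} (array([ 0.5853, -0.1074,  0.0524]), np.float64(0.0015735677562330214))
wheel_center {'top': (array([312.4, 169.4]), array([ 0.5997, -0.2036])), 'side': (array([322.3, 205. ]), array([ 0.5931, -0.2015]))} (array([ 0.598 , -0.2018,  0.1474]), np.float64(0.005979707682147569))
holder {'top': (array([305.7, 177.3]), array([ 0.5998, -0.204 ])), 'side': (array([320.7, 236. ]), array([ 0.5999, -0.2069]))} (array([ 0.601 , -0.2051, -0.0027]), np.float64(0.0021393115975563352))
```

View pics/crop1.png

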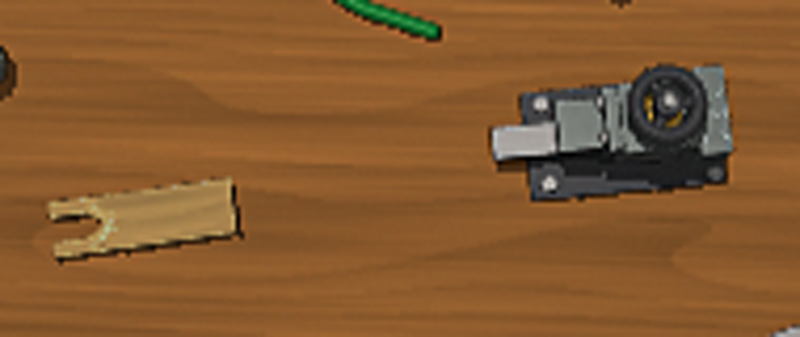

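The crop shows the wooden pin with its square end to the right at crop (235,208) and its notch to the left. The grey steel holder has its ledge tip at (493,145) and wheel at (668,104). Both are the right ones. I'll get precise geometry from the corners.

```bash
python3 - <<'E'
from h import *
np.set_printoptions(precision=4,suppress=True)
S=800/190
f=lambda p,z:at_z("top",((p[0]+.5)/S-.5+155,(p[1]+.5)/S-.5+145),z)[:2]
t1,t2,p1,p2=[f(p,.018) for p in((231,180),(239,236),(50,205),(60,260))]
print("pin len/wid",np.linalg.norm(t1-p1),np.linalg.norm(t2-p2),np.linalg.norm(t1-t2),np.linalg.norm(p1-p2))
c=(t1+t2+p1+p2)/4;a=(t1+t2-p1-p2);print("pin c",c,"yaw",np.degrees(np.arctan2(a[1],a[0])))
w=f((668,104),.157);print("wheel",w)
l1,l2=f((492,128),.045),f((495,161),.045);m=(l1+l2)/2
print("ledge tip",m,"w",np.linalg.norm(l1-l2),"dist to wheel(125)",np.linalg.norm(w-m),"yaw",np.degrees(np.arctan2(*(w-m)[::-1])))
b=[f(p,.012) for p in((519,93),(531,200),(730,180),(723,66))]
print("base",np.mean(b,0),[np.linalg.norm(b[i]-b[i-1]).round(4) for i in range(4)])
d=b[2]-b[1];print("base long edge yaw",np.degrees(np.arctan2(d[1],d[0])))
# sharper pin segmentation: least-squares via minAreaRect on top picture
im=np.load("top.npy").astype(int);roi=im[180:216,158:220]
mk=((roi[...,1]-roi[...,0]*.62)>12).astype(np.uint8);mk=cv2.morphologyEx(mk,cv2.MORPH_OPEN,np.ones((2,2)))
n,lab,st,_=cv2.connectedComponentsWithStats(mk);k=1+st[1:,4].argmax();ys,xs=np.nonzero(lab==k)
P=np.array([at_z("top",(x+158,y+180),.018)[:2] for x,y in zip(xs,ys)],np.float32)
R=cv2.minAreaRect(P);print(R,len(P))
E
```

```text
pin len/wid 0.14803260575307856 0.14579081622426784 0.046390382787711994 0.045759823120274615
pin c [0.5174 0.1967] yaw -80.56057956868767
wheel [ 0.5986 -0.2053]
ledge tip [ 0.5831 -0.0829] w 0.026929176258331484 dist to wheel(125) 0.12336893355043546 yaw -82.76475312434049
base [ 0.6    -0.1937] [np.float64(0.1703), np.float64(0.0893), np.float64(0.1642), np.float64(0.0952)]
base long edge yaw -82.61079571776693
((0.516262948513031, 0.19614771008491516), (0.04578666761517525, 0.14905132353305817), 9.79723834991455) 522
```

Call:
{"op": "drive_tool", "data": {"moves": [[[-0.032,-0.0205,0,0,0,0,1],[-0.032,-0.0205,0,0,0,0,1],[-0.032,-0.0205,0,0,0,0,1],[-0.032,-0.0205,0,0,0,0,1],[-0.032,-0.0205,0,0,0,0,1],[-0.032,-0.0205,0,0,0,0,1],[-0.032,-0.0205,0,0,0,0,1],[-0.032,-0.0205,0,0,0,0,1],[-0.032,-0.0205,0,0,0,0,1],[-0.032,-0.0205,0,0,0,0,1]]]}}

```text
time: 4.0
ee_pos: [0.4125, 0.3295, 0.2228]
eef_rot: [0.121, 0.993, 0.0, 0.0]
ft_force: [0.2, 0.6, 0.6]
width: 0.0872
grip_force: 0.0
```

Call:
{"op": "drive_tool", "data": {"moves": [[[-0.032,-0.0205,0,0,0,0,1],[-0.032,-0.0205,0,0,0,0,1],[-0.032,-0.0205,0,0,0,0,1],[-0.029,-0.0205,0,0,0,0,1],[0,0,0.02,0,0,0.145,1],[0,0,0.02,0,0,0.145,1],[0,0,0.02,0,0,0.145,1],[0,0,0.02,0,0,0.145,1]]]}}

```text
time: 4.8
ee_pos: [0.5132, 0.2211, 0.1419]
eef_rot: [0.403, 0.915, 0.0, 0.0]
ft_force: [-0.2, 0.1, -0.7]
width: 0.0867
grip_force: 0.0
```

Call:
{"op": "drive_tool", "data": {"moves": [[[0,0,0,0,0,0.145,1],[0,0,0,0,0,0.145,1],[0,0,0,0,0,0.145,1],[0,0,0,0,0,0.142,1],[0,0,0,0,0,0,1],[0,0,0,0,0,0,1]]]}}

```text
time: 5.4
ee_pos: [0.5132, 0.2212, 0.1426]
eef_rot: [0.642, 0.766, 0.0, -0.0]
ft_force: [-0.1, 0.1, 0.8]
width: 0.0868
grip_force: 0.0
```

```bash
cat >> h.py <<'E'
from scipy.spatial.transform import Rotation as Ro
def togo(xy,hd,z=None):
    "tool-frame shift and turn about tool z, to point xy with tool-x heading hd (deg)"
    s=r.read_state();R=Ro.from_quat(s["eef_rot"]).as_matrix()
    h=np.degrees(np.arctan2(R[1,0],R[0,0]));p=np.array(s["ee_pos"])
    T=np.array([xy[0],xy[1],p[2] if z is None else z])
    turn=np.radians((h-hd+180)%360-180)
    print("t",round(s["time"],2),"pos",p.round(4),"hd",round(h,2),"tilt",R[:2,2].round(4),"SHIFT",(R.T@(T-p)).round(4),"TURN",round(turn,4),"q",np.round(s["joint_positions"],2),"F",np.round(s["ft_force"],2),"M",np.round(s["torque"],3),"w",round(s["width"],4),"g",round(s["grip_force"],1))
E
python3 -c "
from h import *
togo((.5126,.2216),99.7,.003)
im=r.camera('top')
for c in ('top',): print([d for d in r.place_of(c,'pin_tail')][:3],[d for d in r.place_of(c,'seat')][:3])
"
```

```text
t 5.4 pos [0.5132 0.2212 0.1426] hd 100.05 tilt [0.0001 0.0001] SHIFT [ 0.0004 -0.0005  0.1396] TURN 0.0062 q [-0.85  0.25  0.42  1.76 -0.11  1.15 -0.22] F [-0.1   0.06  0.85] M [-0.109  0.019  0.01 ] w 0.0868 g 0.0
[{'at': [105.5, 297.5], 'conf': 0.97}, {'at': [211.7, 192.6], 'conf': 0.68}] [{'at': [277.1, 266.3], 'conf': 0.87}, {'at': [280.2, 180.8], 'conf': 0.66}]
```

Call:
{"op": "drive_tool", "data": {"moves": [[[0,0,0.04,0,0,0.006,1],[0,0,0.04,0,0,0,1],[0,0,0.03,0,0,0,1],[0,0,0.02,0,0,0,1],[0,0,0.0085,0,0,0,1],[0,0,0,0,0,0,1],[0,0,0,0,0,0,0],[0,0,0,0,0,0,0],[0,0,0,0,0,0,0],[0,0,0,0,0,0,0]]], "squeeze": 30}}

```text
time: 6.55
ee_pos: [0.5136, 0.2214, 0.0047]
eef_rot: [0.646, 0.763, 0.001, 0.0]
ft_force: [-0.5, 0.3, 0.2]
width: 0.0629
grip_force: 0.0
```

```bash
python3 -c "
from h import *
togo((.5126,.2216),99.7,.1)
"
```

```text
t 6.55 pos [0.5136 0.2214 0.0047] hd 99.47 tilt [0.0009 0.0008] SHIFT [ 0.0004 -0.0008 -0.0953] TURN -0.0041 q [-0.81  0.43  0.38  1.87 -0.21  0.88 -0.16] F [-0.51  0.31  0.18] M [-0.11   0.036 -0.035] w 0.0629 g 0.0
```

Call:
{"op": "drive_tool", "data": {"moves": [[[0,0,0,0,0,0,0],[0,0,0,0,0,0,0],[0,0,0,0,0,0,0],[0,0,0,0,0,0,0],[0,0,0,0,0,0,0],[0,0,0,0,0,0,0]]]}}

```text
time: 7.15
ee_pos: [0.5135, 0.2213, 0.0043]
eef_rot: [0.646, 0.763, 0.0, 0.0]
ft_force: [0.6, -0.2, 4.3]
width: 0.0456
grip_force: 29.9
```

Call:
{"op": "drive_tool", "data": {"moves": [[[0,0,-0.01,0,0,0,0],[0,0,-0.03,0,0,0,0],[0,0,-0.04,0,0,0,0],[0,0,-0.03,0,0,0,0],[0,0,0,0,0,0,0],[0,0,0,0,0,0,0]]]}}

```text
time: 7.75
ee_pos: [0.5131, 0.2212, 0.1144]
eef_rot: [0.646, 0.763, 0.0, -0.0]
ft_force: [-0.7, 0.0, -2.4]
width: 0.0459
grip_force: 29.9
```

```bash
python3 - <<'E'
from h import *
np.set_printoptions(precision=4,suppress=True)
yaw=np.radians(-82.7);u=np.array([np.cos(yaw),np.sin(yaw)]);seat=np.array([.599,-.205])-.1*u
print("seat",seat)
togo(seat-.14*u,97.3)
im=save("top","grasp.png",(155,145,345,225))
for q in("pin_center","pin_tail"):
  for c in("top","side"):
    if c=="side": r.camera("side")
    print(q,c,[at_z(c,d["at"],r.read_state()["ee_pos"][2]+.004) for d in r.place_of(c,q)])
E
```

```text
seat [ 0.5863 -0.1058]
t 7.75 pos [0.5131 0.2212 0.1144] hd 99.46 tilt [0.0003 0.0007] SHIFT [-0.1947  0.0238 -0.0001] TURN 0.0377 q [-0.85  0.28  0.42  1.79 -0.13  1.09 -0.22] F [-0.7   0.01 -2.37] M [-0.103  0.021 -0.045] w 0.0459 g 29.9
pin_center top [array([0.2567, 0.4305, 0.1169]), array([0.3434, 0.2815, 0.1169]), array([0.5048, 0.2012, 0.1169])]
pin_center side [array([0.2897, 0.203 , 0.1167]), array([0.5104, 0.1944, 0.1167]), array([ 0.3247, -0.0866,  0.1167]), array([ 0.3505, -0.3838,  0.1167])]
pin_tail top [array([0.5322, 0.1212, 0.1169]), array([0.1785, 0.4332, 0.1169])]
pin_tail side [array([0.5341, 0.1236, 0.1173]), array([0.2685, 0.139 , 0.1173])]
```

View pics/grasp.png

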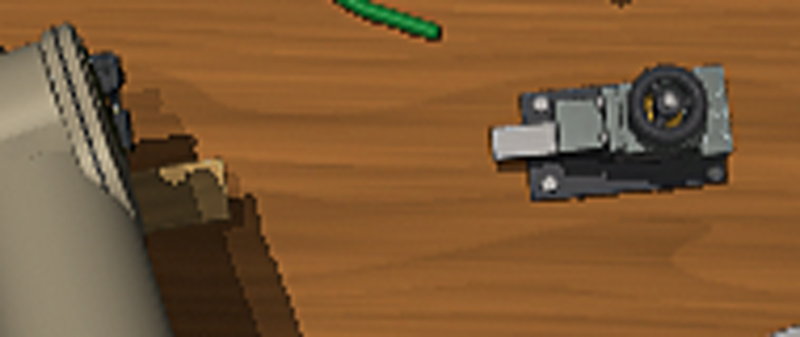

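The wooden pin is held square in the pads, 26 mm behind its centre, with its tail at crop (225,190). Next I'll move to the approach pose in front of the mouth.

Call:
{"op": "drive_tool", "data": {"moves": [[[-0.03,0.0037,0,0,0,0,0],[-0.03,0.0037,0,0,0,0,0],[-0.03,0.0037,0,0,0,0,0],[-0.03,0.0037,0,0,0,0,0],[-0.03,0.0037,0,0,0,0,0],[-0.03,0.0037,0,0,0,0,0],[-0.0147,0.0016,0.02,0,0,0,0],[0,0,0.02,0,0,0.038,0],[0,0,0.02,0,0,0,0],[0,0,0,0,0,0,0]]]}}

```text
time: 9.1
ee_pos: [0.5667, 0.0327, 0.0513]
eef_rot: [0.661, 0.751, -0.002, -0.001]
ft_force: [-0.9, 0.1, -0.5]
width: 0.0457
grip_force: 29.9
```

```bash
python3 - <<'E'
from h import *
np.set_printoptions(precision=4,suppress=True)
yaw=np.radians(-82.7);u=np.array([np.cos(yaw),np.sin(yaw)]);seat=np.array([.599,-.205])-.1*u
togo(seat-.14*u,97.3,.0518)
im=save("top","pre.png",(205,145,345,225))
r.camera("side")
for q,z in(("pin_tail",None),("seat",.054),("wheel_center",.15)):
  for c in("top","side"):
    print(q,c,[at_z(c,d["at"],z or r.read_state()["ee_pos"][2]+.005) for d in r.place_of(c,q)][:3])
E
```

```text
t 9.1 pos [0.5667 0.0327 0.0513] hd 97.27 tilt [-0.0048 -0.0012] SHIFT [ 0.0001  0.0019 -0.0005] TURN -0.0005 q [-0.56  0.4   0.51  1.82 -0.23  0.99  0.17] F [-0.91  0.14 -0.46] M [-0.064 -0.006 -0.026] w 0.0457 g 29.9
pin_tail top [array([0.1763, 0.4557, 0.0598]), array([0.3411, 0.2272, 0.0598]), array([ 0.579 , -0.0594,  0.0598])]
pin_tail side [array([0.2982, 0.1857, 0.0601]), array([ 0.581 , -0.0667,  0.0601]), array([ 0.3874, -0.3626,  0.0601])]
seat top [array([ 0.5871, -0.1037,  0.054 ]), array([ 0.2819, -0.1246,  0.054 ])]
seat side [array([ 0.2752, -0.1135,  0.054 ]), array([ 0.5767, -0.1039,  0.054 ]), array([0.4047, 0.3994, 0.054 ])]
wheel_center top [array([ 0.6008, -0.1986,  0.15  ]), array([ 0.2881, -0.2127,  0.15  ])]
wheel_center side [array([ 0.5924, -0.2075,  0.15  ]), array([ 0.6046, -0.0573,  0.15  ]), array([ 0.2868, -0.2163,  0.15  ])]
```

View pics/pre.png

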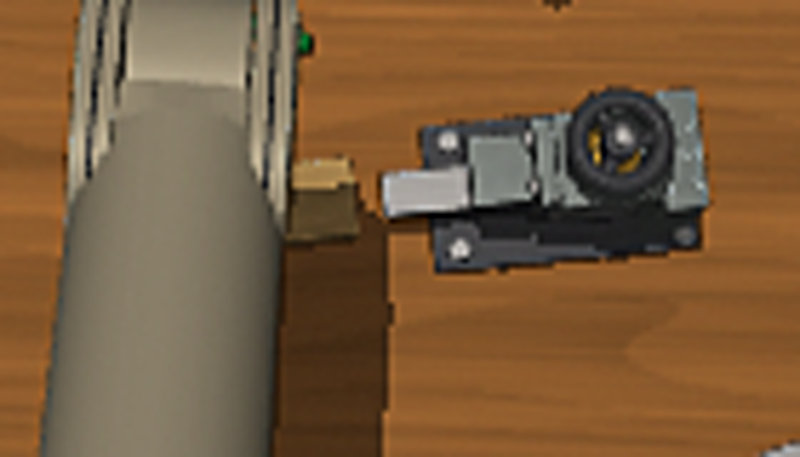

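The pin tail centre is at crop (356,197) and the ledge tip centre at (385,196), so they line up within about 2 mm. I can slide in.

Call:
{"op": "drive_tool", "data": {"moves": [[[-0.015,0,0,0,0,0,0],[-0.015,0,0,0,0,0,0],[-0.015,0,0,0,0,0,0],[-0.015,0,0,0,0,0,0],[-0.015,0,0,0,0,0,0],[-0.01,0,0,0,0,0,0],[-0.01,0,0,0,0,0,0],[0,0,0,0,0,0,0]]]}}

```text
time: 10.3
ee_pos: [0.5807, -0.0631, 0.054]
eef_rot: [0.662, 0.75, -0.0, 0.0]
ft_force: [0.2, 0.7, -1.1]
width: 0.0456
grip_force: 29.9
```

Call:
{"op": "drive_tool", "data": {"moves": [[[-0.004,0,0,0,0,0,0],[-0.004,0,0,0,0,0,0],[-0.003,0,0,0,0,0,0],[0,0,0,0,0,0,0]]]}}

```text
time: 10.7
ee_pos: [0.5821, -0.0725, 0.054]
eef_rot: [0.661, 0.75, -0.0, 0.0]
ft_force: [-0.7, -0.4, -1.1]
width: 0.0457
grip_force: 29.9
```

```bash
python3 - <<'E'
from h import *
yaw=np.radians(-82.7);u=np.array([np.cos(yaw),np.sin(yaw)]);seat=np.array([.599,-.205])-.1*u
togo(seat-.026*u,97.3,.0493)
E
```

```text
t 10.7 pos [ 0.5821 -0.0725  0.054 ] hd 97.26 tilt [ 0.     -0.0001] SHIFT [-0.0076 -0.0001  0.0047] TURN -0.0007 q [-0.39  0.44  0.53  1.77 -0.26  1.    0.37] F [-0.68 -0.4  -1.12] M [-0.035  0.05   0.023] w 0.0457 g 29.9
```

Call:
{"op": "drive_tool", "data": {"moves": [[[0,0,0.003,0,0,0,0],[-0.003,0,0,0,0,0,0],[-0.002,0,0,0,0,0,0],[-0.001,0,0,0,0,0,0],[0,0,0,0,0,0,0]]]}}

```text
time: 11.2
ee_pos: [0.5829, -0.0784, 0.0511]
eef_rot: [0.661, 0.75, 0.0, 0.0]
ft_force: [-0.5, 0.3, -1.2]
width: 0.0457
grip_force: 29.9
```

Call:
{"op": "drive_tool", "data": {"moves": [[[-0.001,0,0,0,0,0,0],[-0.001,0,0,0,0,0,0],[0,0,0,0,0,0,0]]]}}

```text
time: 11.5
ee_pos: [0.5831, -0.0802, 0.051]
eef_rot: [0.661, 0.751, 0.0, 0.0]
ft_force: [-0.2, -0.2, -0.5]
width: 0.0461
grip_force: 29.9
```

Call:
{"op": "drive_tool", "data": {"moves": [[[-0.001,0,0,0,0,0,0],[-0.001,0,0,0,0,0,0],[0,0,0,0,0,0,0]]]}}

```text
time: 11.8
ee_pos: [0.5833, -0.0823, 0.051]
eef_rot: [0.661, 0.75, -0.0, -0.0]
ft_force: [-0.4, -0.2, -1.3]
width: 0.0461
grip_force: 29.9
```

Call:
{"op": "drive_tool", "data": {"moves": [[[-0.001,0,0,0,0,0,0],[-0.001,0,0,0,0,0,0],[0,0,0,0,0,0,0]]]}}

```text
time: 12.1
ee_pos: [0.5836, -0.0838, 0.051]
eef_rot: [0.661, 0.751, 0.0, -0.0]
ft_force: [-0.1, 1.1, -1.3]
width: 0.0459
grip_force: 29.9
```

Call:
{"op": "drive_tool", "data": {"moves": [[[-0.001,0,0,0,0,0,0],[-0.001,0,0,0,0,0,0],[0,0,0,0,0,0,0]]]}}

```text
time: 12.4
ee_pos: [0.5836, -0.0839, 0.0508]
eef_rot: [0.66, 0.751, 0.001, -0.001]
ft_force: [-1.9, 7.6, -0.3]
width: 0.0457
grip_force: 29.9
```

Contact with the back stop (7.6 N). Next I'll lower onto the ledge and let go.

Call:
{"op": "drive_tool", "data": {"moves": [[[0.0005,0,0.001,0,0,0,0],[0,0,0.0008,0,0,0,0],[0,0,0,0,0,0,0]]]}}

```text
time: 12.7
ee_pos: [0.584, -0.0839, 0.0494]
eef_rot: [0.66, 0.751, 0.001, -0.001]
ft_force: [-0.8, 5.9, 2.9]
width: 0.0457
grip_force: 29.9
```

Call:
{"op": "drive_tool", "data": {"moves": [[[0,0,0,0,0,0,0.8],[0,0,0,0,0,0,0.8],[0,0,0,0,0,0,0.8],[0,0,0,0,0,0,0.8],[0,0,0,0,0,0,0.8],[0,0,0,0,0,0,0.8]]]}}

```text
time: 13.3
ee_pos: [0.5838, -0.0856, 0.0492]
eef_rot: [0.661, 0.751, -0.0, -0.0]
ft_force: [-0.1, -0.2, 0.1]
width: 0.0691
grip_force: 0.0
```

Call:
{"op": "drive_tool", "data": {"moves": [[[0,0,-0.01,0,0,0,0.8],[0,0,-0.03,0,0,0,0.8],[0,0,-0.04,0,0,0,0.8],[0,0,-0.04,0,0,0,0.8],[0,0,-0.04,0,0,0,1],[0.04,0,0,0,0,0,1],[0.04,0,0,0,0,0,1],[0.04,0,0,0,0,0,1],[0,0,0,0,0,0,1]]]}}

```text
time: 14.2
ee_pos: [0.568, 0.0402, 0.2098]
eef_rot: [0.658, 0.753, 0.001, -0.001]
ft_force: [0.6, 0.2, -0.3]
width: 0.0871
grip_force: 0.0
```

```bash
python3 - <<'E'
from h import *
np.set_printoptions(precision=4,suppress=True)
im=save("top","home.png",(235,145,345,225))
np.save("home.npy",im)
si=r.camera("side"); cv2.imwrite("pics/sidecrop.png",cv2.resize(si[170:260,255:365],None,fx=6,fy=6,interpolation=cv2.INTER_CUBIC)[:,:,::-1])
for q,z in(("pin_center",.054),("pin_tail",.054),("seat",.054),("wheel_center",.15)):
  for c in("top","side"):
    print(q,c,[at_z(c,d["at"],z) for d in r.place_of(c,q)][:3])
togo((.599,-.207),97.3)
E
```

```text
pin_center top [array([ 0.5919, -0.1053,  0.054 ]), array([0.3431, 0.2921, 0.054 ]), array([0.2468, 0.4522, 0.054 ])]
pin_center side [array([0.3347, 0.267 , 0.054 ]), array([ 0.5931, -0.1049,  0.054 ]), array([ 0.3831, -0.3658,  0.054 ])]
pin_tail top [array([ 0.601 , -0.1854,  0.054 ]), array([0.186 , 0.4551, 0.054 ]), array([0.3405, 0.2197, 0.054 ])]
pin_tail side [array([0.3076, 0.1968, 0.054 ]), array([ 0.6037, -0.1803,  0.054 ])]
seat top [array([ 0.2962, -0.1141,  0.054 ])]
seat side [array([ 0.2784, -0.1154,  0.054 ])]
wheel_center top [array([ 0.6074, -0.2046,  0.15  ]), array([ 0.2987, -0.2086,  0.15  ])]
wheel_center side [array([ 0.2907, -0.2042,  0.15  ]), array([ 0.6068, -0.1993,  0.15  ])]
t 14.7 pos [0.5686 0.0327 0.2092] hd 97.21 tilt [-0.     -0.0001] SHIFT [-0.2417  0.      0.    ] TURN -0.0016 q [-0.59  0.23  0.53  1.66 -0.12  1.29  0.09] F [-0.52  0.23  0.57] M [-0.068  0.03  -0.03 ] w 0.0871 g 0.0
```

View pics/home.png

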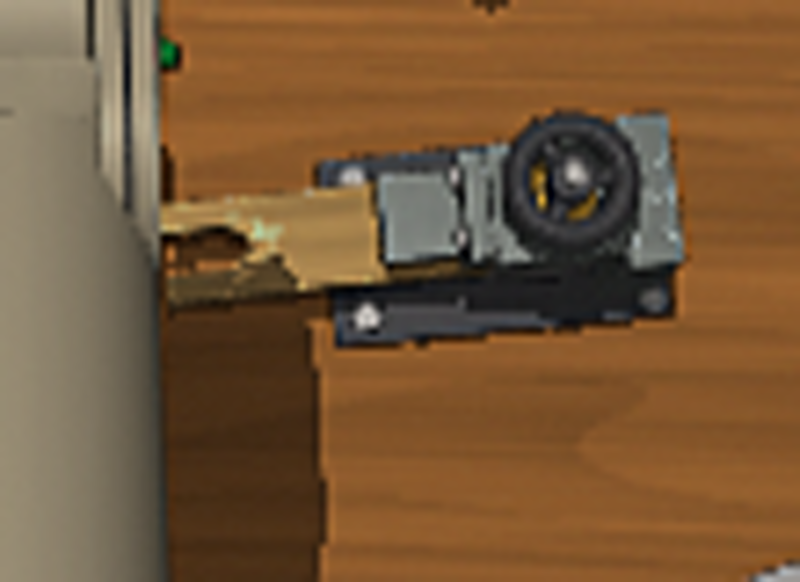

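View pics/sidecrop.png

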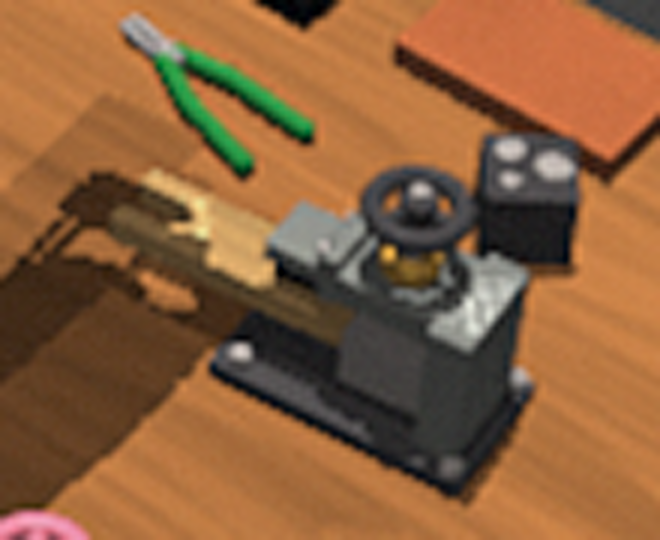

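The pin lies in the mouth with its tail under the jaw. Its visible edge meets the jaw at crop (380,235), and the wheel centre is at (571,181). Next I'll go above the wheel, wound back clockwise so that one grip covers the whole turn.

Call:
{"op": "drive_tool", "data": {"moves": [[[-0.03,0,0,0,0,0,0.9],[-0.03,0,0,0,0,0,0.9],[-0.03,0,0,0,0,0,0.9],[-0.03,0,0,0,0,0,0.9],[-0.03,0,0,0,0,0,0.9],[-0.03,0,0,0,0,0,0.9],[-0.03,0,0,0,0,0,0.9],[-0.0317,0,0,0,0,0,0.9],[0,0,0,0,0,0.14,0.9],[0,0,0,0,0,0.14,0.9]]]}}

```text
time: 15.7
ee_pos: [0.5988, -0.2082, 0.2091]
eef_rot: [0.762, 0.648, -0.0, 0.0]
ft_force: [0.4, 0.9, 0.2]
width: 0.0782
grip_force: 0.0
```

Call:
{"op": "drive_tool", "data": {"moves": [[[0,0,0,0,0,0.14,0.9],[0,0,0,0,0,0.14,0.9],[0,0,0,0,0,0.14,0.9],[0,0,0,0,0,0.14,0.9],[0,0,0,0,0,0.14,0.9],[0,0,0,0,0,0.14,0.9],[0,0,0,0,0,0.14,0.9],[0,0,0,0,0,0.14,0.9],[0,0,0,0,0,0.14,0.9],[0,0,0,0,0,0.14,0.9]]]}}

```text
time: 16.7
ee_pos: [0.5992, -0.2065, 0.2092]
eef_rot: [1.0, 0.006, -0.0, -0.0]
ft_force: [-0.1, -0.9, 0.2]
width: 0.0783
grip_force: 0.0
```

Call:
{"op": "drive_tool", "data": {"moves": [[[0,0,0,0,0,0.14,0.9],[0,0,0,0,0,0.14,0.9],[0,0,0,0,0,0.14,0.9],[0,0,0,0,0,0,0.9],[0,0,0,0,0,0,0.9],[0,0,0,0,0,0,0.9]]]}}

```text
time: 17.3
ee_pos: [0.5992, -0.2064, 0.2092]
eef_rot: [0.98, -0.198, -0.0, -0.0]
ft_force: [0.5, 0.4, -0.1]
width: 0.0781
grip_force: 0.0
```

```bash
python3 - <<'E'
from h import *
togo((.5997,-.207),-23,.134)
E
```

```text
t 17.3 pos [ 0.5992 -0.2064  0.2092] hd -22.87 tilt [-0.      0.0002] SHIFT [0.0008 0.0004 0.0752] TURN 0.0023 q [-0.48  0.54  1.06  1.5  -0.47  1.38 -1.36] F [ 0.46  0.39 -0.08] M [-0.092  0.207  0.022] w 0.0781 g 0.0
```

Call:
{"op": "drive_tool", "data": {"moves": [[[0,0,0.02,0,0,0,0.9],[0,0,0.02,0,0,0,0.9],[0,0,0.02,0,0,0,0.9],[0,0,0.015,0,0,0,0.9],[0,0,0,0,0,0,0.9]]]}}

```text
time: 17.8
ee_pos: [0.5983, -0.2057, 0.1324]
eef_rot: [0.98, -0.199, -0.001, -0.0]
ft_force: [-0.3, 0.2, 0.3]
width: 0.0783
grip_force: 0.0
```

Call:
{"op": "drive_tool", "data": {"moves": [[[0,0,0,0,0,0,0.5],[0,0,0,0,0,0,0.5],[0,0,0,0,0,0,0.5],[0,0,0,0,0,0,0.5],[0,0,0,0,0,0,0.5],[0,0,0,0,0,0,0.5],[0,0,0,0,0,0,0.5],[0,0,0,0,0,0,0.5]]], "squeeze": 40}}

```text
time: 18.6
ee_pos: [0.6, -0.2057, 0.1346]
eef_rot: [0.98, -0.199, 0.001, -0.0]
ft_force: [3.1, 4.2, 5.2]
width: 0.0591
grip_force: 40.4
```

```bash
cat >> h.py <<'E'
def feel(n=5):
    L=[]
    for _ in range(n):
        r.camera("top");s=r.read_state();L.append(np.r_[s["torque"],s["ft_force"]])
    print("M,F mean",np.mean(L,0).round(3),"sd",np.std(L,0).round(3));togo((.6,-.207),90)
E
python3 -c "
from h import *
feel()"
```

```text
M,F mean [ 0.955 -0.513 -0.029  3.123  4.657  4.503] sd [0.02  0.017 0.031 0.579 0.718 0.765]
t 18.85 pos [ 0.6    -0.2057  0.1346] hd -23.0 tilt [0.0013 0.0006] SHIFT [ 0.0005  0.0012 -0.    ] TURN -1.9722 q [-0.46  0.6   1.01  1.59 -0.53  1.25 -1.33] F [3.81 4.63 5.2 ] M [ 0.932 -0.517 -0.036] w 0.0589 g 40.4
```

Call:
{"op": "drive_tool", "data": {"moves": [[[0,0,-0.0008,0,0,-0.1,0.5],[0,0,-0.00038,0,0,-0.1,0.5],[0,0,-0.00038,0,0,-0.1,0.5],[0,0,-0.00038,0,0,-0.1,0.5],[0,0,-0.00038,0,0,-0.1,0.5]]]}}

```text
time: 19.35
ee_pos: [0.6, -0.2056, 0.1368]
eef_rot: [0.999, 0.051, 0.001, -0.0]
ft_force: [5.1, 4.1, 2.5]
width: 0.0593
grip_force: 40.4
```

```bash
python3 -c "
from h import *
togo((.6,-.207),90);feel(4)"
```

```text
t 19.35 pos [ 0.6    -0.2056  0.1368] hd 5.86 tilt [0.0014 0.0007] SHIFT [-0.0001  0.0014 -0.    ] TURN -1.4686 q [-0.39  0.55  0.9   1.58 -0.45  1.23 -0.88] F [5.12 4.14 2.46] M [ 0.889 -0.711 -0.378] w 0.0593 g 40.4
M,F mean [ 0.818 -0.682 -0.045  3.459  4.26   2.505] sd [0.024 0.021 0.147 0.431 0.256 0.388]
t 19.55 pos [ 0.6    -0.2056  0.1368] hd 5.66 tilt [0.0014 0.0008] SHIFT [-0.0001  0.0014 -0.    ] TURN -1.4719 q [-0.39  0.55  0.9   1.58 -0.45  1.23 -0.89] F [2.9  4.31 2.87] M [ 0.792 -0.673  0.084] w 0.059 g 40.4
```

Call:
{"op": "drive_tool", "data": {"moves": [[[0,0,-0.0005,0,0,-0.1,0.5],[0,0,-0.0004,0,0,-0.1,0.5],[0,0,-0.0004,0,0,-0.1,0.5],[0,0,-0.0004,0,0,-0.1,0.5],[0,0,-0.0004,0,0,-0.1,0.5],[0,0,0,0,0,0,0.5],[0,0,0,0,0,0,0.5],[0,0,0,0,0,0,0.5]]]}}

```text
time: 20.35
ee_pos: [0.6, -0.2056, 0.1388]
eef_rot: [0.956, 0.295, 0.001, -0.0]
ft_force: [3.4, 4.4, 1.7]
width: 0.0586
grip_force: 40.4
```

```bash
python3 -c "
from h import *
feel(5)"
```

```text
M,F mean [ 0.788 -0.729  0.063  3.683  4.342  2.424] sd [0.023 0.032 0.021 0.202 0.54  0.474]
t 20.6 pos [ 0.6    -0.2056  0.1388] hd 34.31 tilt [0.0013 0.0005] SHIFT [-0.0008  0.0012 -0.    ] TURN -0.972 q [-0.33  0.5   0.79  1.58 -0.38  1.22 -0.44] F [3.34 4.09 2.73] M [ 0.79  -0.686  0.1  ] w 0.0594 g 40.4
```

Call:
{"op": "drive_tool", "data": {"moves": [[[0,0,-0.0004,0,0,-0.1,0.5],[0,0,-0.0004,0,0,-0.1,0.5],[0,0,-0.0004,0,0,-0.1,0.5],[0,0,-0.0004,0,0,-0.1,0.5],[0,0,0,0,0,0,0.5],[0,0,0,0,0,0,0.5],[0,0,0,0,0,0,0.5]]]}}

```text
time: 21.3
ee_pos: [0.6, -0.2055, 0.1404]
eef_rot: [0.878, 0.479, 0.001, 0.0]
ft_force: [3.5, 3.7, 1.6]
width: 0.059
grip_force: 40.4
```

```bash
python3 -c "
from h import *
feel(5)"
```

```text
M,F mean [ 0.814 -0.801  0.08   3.893  4.323  2.157] sd [0.035 0.037 0.01  0.492 0.473 0.422]
t 21.55 pos [ 0.5999 -0.2055  0.1403] hd 57.22 tilt [0.0012 0.0006] SHIFT [-0.0012  0.0008 -0.    ] TURN -0.572 q [-0.27  0.48  0.71  1.57 -0.33  1.21 -0.07] F [4.62 4.25 2.63] M [ 0.875 -0.839  0.075] w 0.059 g 40.4
```

Call:
{"op": "drive_tool", "data": {"moves": [[[0,0,-0.0004,0,0,-0.1,0.5],[0,0,-0.0004,0,0,-0.1,0.5],[0,0,-0.0004,0,0,-0.1,0.5],[0,0,0,0,0,0,0.5],[0,0,0,0,0,0,0.5],[0,0,0,0,0,0,0.5]]]}}

```text
time: 22.15
ee_pos: [0.5999, -0.2055, 0.1415]
eef_rot: [0.796, 0.605, 0.001, 0.0]
ft_force: [3.9, 4.4, 1.4]
width: 0.0588
grip_force: 40.4
```

```bash
python3 -c "
from h import *
feel(5)"
```

```text
M,F mean [ 0.83  -0.803  0.064  3.393  4.277  1.805] sd [0.021 0.017 0.026 0.296 0.273 0.376]
t 22.4 pos [ 0.5999 -0.2055  0.1415] hd 74.41 tilt [0.0012 0.0007] SHIFT [-0.0014  0.0005 -0.    ] TURN -0.272 q [-0.23  0.46  0.65  1.57 -0.29  1.21  0.2 ] F [3.07 4.71 2.27] M [ 0.835 -0.787  0.018] w 0.0589 g 40.4
```

Call:
{"op": "drive_tool", "data": {"moves": [[[0,0,-0.0004,0,0,-0.1,0.5],[0,0,-0.0004,0,0,-0.1,0.5],[0,0,-0.0004,0,0,-0.1,0.5],[0,0,0,0,0,0,0.5],[0,0,0,0,0,0,0.5],[0,0,0,0,0,0,0.5]]]}}

```text
time: 23.0
ee_pos: [0.5999, -0.2055, 0.1427]
eef_rot: [0.697, 0.717, 0.001, 0.0]
ft_force: [4.0, 4.9, 1.9]
width: 0.059
grip_force: 40.4
```

```bash
python3 -c "
from h import *
feel(5)"
```

```text
M,F mean [ 0.864 -0.85   0.083  3.688  4.019  1.561] sd [0.024 0.028 0.038 0.305 0.447 0.242]
t 23.25 pos [ 0.5999 -0.2055  0.1427] hd 91.61 tilt [0.0013 0.0007] SHIFT [-0.0015  0.     -0.    ] TURN 0.028 q [-0.19  0.45  0.59  1.57 -0.26  1.21  0.48] F [3.21 4.68 1.77] M [ 0.861 -0.806  0.115] w 0.0594 g 40.4
```

Call:
{"op": "drive_tool", "data": {"moves": [[[0,0,-0.0004,0,0,-0.1,0.5],[0,0,-0.0004,0,0,-0.1,0.5],[0,0,-0.0004,0,0,-0.1,0.5],[0,0,0,0,0,0,0.5],[0,0,0,0,0,0,0.5],[0,0,0,0,0,0,0.5]]]}}

```text
time: 23.85
ee_pos: [0.5999, -0.2055, 0.1438]
eef_rot: [0.582, 0.813, 0.001, 0.0]
ft_force: [3.3, 5.0, 2.2]
width: 0.0594
grip_force: 40.4
```

```bash
python3 -c "
from h import *
feel(5)"
```

```text
M,F mean [ 0.884 -0.875  0.049  3.588  4.044  1.258] sd [0.015 0.02  0.036 0.489 0.164 0.362]
t 24.1 pos [ 0.5999 -0.2054  0.1438] hd 108.79 tilt [0.0011 0.0008] SHIFT [-0.0015 -0.0004 -0.    ] TURN 0.3279 q [-0.15  0.44  0.54  1.56 -0.23  1.21  0.76] F [2.92 3.98 0.77] M [ 0.889 -0.881  0.048] w 0.0594 g 40.4
```

Call:
{"op": "drive_tool", "data": {"moves": [[[0,0,-0.0004,0,0,-0.1,0.5],[0,0,-0.0004,0,0,-0.1,0.5],[0,0,-0.0004,0,0,-0.1,0.5],[0,0,0,0,0,0,0.5],[0,0,0,0,0,0,0.5],[0,0,0,0,0,0,0.5]]]}}

```text
time: 24.7
ee_pos: [0.5999, -0.2054, 0.145]
eef_rot: [0.454, 0.891, 0.001, 0.0]
ft_force: [3.9, 4.6, 1.7]
width: 0.059
grip_force: 40.4
```

```bash
python3 -c "
from h import *
feel(5)"
```

```text
M,F mean [ 0.944 -0.877  0.007  3.406  4.392  1.51 ] sd [0.014 0.045 0.036 0.368 0.324 0.319]
t 24.95 pos [ 0.5998 -0.2054  0.145 ] hd 125.97 tilt [0.001  0.0008] SHIFT [-0.0014 -0.0008 -0.    ] TURN 0.6278 q [-0.11  0.43  0.48  1.56 -0.21  1.21  1.04] F [3.31 4.15 1.23] M [ 0.929 -0.928 -0.009] w 0.059 g 40.4
```

Call:
{"op": "drive_tool", "data": {"moves": [[[0,0,-0.0004,0,0,-0.1,0.5],[0,0,-0.0004,0,0,-0.1,0.5],[0,0,0,0,0,0,0.5],[0,0,0,0,0,0,0.5],[0,0,0,0,0,0,0.5]]]}}

```text
time: 25.45
ee_pos: [0.5998, -0.2055, 0.1458]
eef_rot: [0.363, 0.932, 0.001, 0.0]
ft_force: [4.6, 4.2, 1.0]
width: 0.059
grip_force: 40.4
```

```bash
python3 -c "
from h import *
feel(12)"
```

```text
M,F mean [ 0.986 -0.868 -0.062  3.59   4.387  0.965] sd [0.032 0.035 0.026 0.387 0.448 0.417]
t 26.05 pos [ 0.5998 -0.2054  0.1457] hd 137.43 tilt [0.0009 0.0008] SHIFT [-0.0012 -0.001  -0.    ] TURN 0.8278 q [-0.08  0.42  0.44  1.56 -0.19  1.21  1.22] F [3.8  4.22 0.89] M [ 1.014 -0.885 -0.089] w 0.0592 g 40.4
```

Call:
{"op": "drive_tool", "data": {"moves": [[[0,0,-0.0004,0,0,-0.1,0.5],[0,0,0,0,0,0,0.5],[0,0,0,0,0,0,0.5],[0,0,0,0,0,0,0.5]]]}}

```text
time: 26.45
ee_pos: [0.5998, -0.2054, 0.1461]
eef_rot: [0.316, 0.949, 0.001, 0.0]
ft_force: [4.3, 4.0, 1.3]
width: 0.0589
grip_force: 40.4
```

```bash
python3 -c "
from h import *
feel(12)"
```

```text
M,F mean [ 1.01  -0.874 -0.122  3.808  4.502  1.08 ] sd [0.033 0.029 0.025 0.407 0.484 0.426]
t 27.05 pos [ 0.5998 -0.2054  0.1461] hd 143.15 tilt [0.0009 0.0008] SHIFT [-0.0011 -0.0011 -0.    ] TURN 0.9277 q [-0.07  0.42  0.43  1.55 -0.18  1.21  1.32] F [3.76 4.58 1.4 ] M [ 1.025 -0.837 -0.092] w 0.0589 g 40.4
```

```bash
python3 -c "
from h import *
feel(12);feel(12)"
```

```text
M,F mean [ 1.011 -0.871 -0.142  3.84   4.544  0.955] sd [0.033 0.021 0.017 0.433 0.29  0.333]
t 27.65 pos [ 0.5998 -0.2055  0.1461] hd 143.15 tilt [0.0009 0.0008] SHIFT [-0.0011 -0.0011 -0.    ] TURN 0.9277 q [-0.07  0.42  0.43  1.55 -0.18  1.21  1.32] F [4.43 4.7  1.15] M [ 0.978 -0.873 -0.167] w 0.0592 g 40.4
M,F mean [ 0.996 -0.869 -0.13   3.633  4.395  0.97 ] sd [0.029 0.032 0.022 0.532 0.318 0.501]
t 28.25 pos [ 0.5998 -0.2055  0.1461] hd 143.15 tilt [0.0009 0.0008] SHIFT [-0.0011 -0.0011 -0.    ] TURN 0.9277 q [-0.07  0.42  0.43  1.55 -0.18  1.21  1.32] F [3.94 4.58 1.71] M [ 1.043 -0.893 -0.112] w 0.0592 g 40.4
```

The paused torque has settled at about -0.135 N m, roughly 0.7 to 0.8 rad past the bite. That means about 36 N of clamping force, so I'll release.

Call:
{"op": "drive_tool", "data": {"moves": [[[0,0,0,0,0,0,0.9],[0,0,0,0,0,0,0.9],[0,0,0,0,0,0,0.9],[0,0,0,0,0,0,0.9],[0,0,0,0,0,0,0.9],[0,0,-0.01,0,0,0,0.9],[0,0,-0.03,0,0,0,0.9],[0,0,-0.04,0,0,0,0.9],[0,0,-0.03,0,0,0,0.9],[0,0,0,0,0,0,0.9]]]}}

```text
time: 29.25
ee_pos: [0.6009, -0.2073, 0.262]
eef_rot: [0.317, 0.949, 0.0, 0.004]
ft_force: [0.1, 0.4, -0.5]
width: 0.0786
grip_force: 0.0
```

Call:
{"op": "drive_tool", "data": {"moves": [[[0.03,0.03,0,0,0,0,0.9],[0.03,0.03,0,0,0,0,0.9],[0.03,0.03,0,0,0,0,0.9],[0.03,0.03,0,0,0,0,0.9],[0.03,0.03,0,0,0,0,0.9],[0,0,0,0,0,0,0.9]]]}}

```text
time: 29.85
ee_pos: [0.5685, 0.011, 0.2561]
eef_rot: [0.312, 0.95, 0.001, -0.001]
ft_force: [0.1, 0.3, -0.3]
width: 0.0782
grip_force: 0.0
```

```bash
python3 -c "
from h import *
save('side','end.png',(255,170,365,260));togo((.6,-.2),90)
r.camera('top')
for c in('top','side'):
  for q in('pin_center','pin_tail'): print(c,q,[at_z(c,d['at'],.064).round(4) for d in r.place_of(c,q)][:3])
"
```

```text
t 29.9 pos [0.5689 0.0072 0.2562] hd 143.44 tilt [-0.0003  0.001 ] SHIFT [-0.1484 -0.1479 -0.0002] TURN 0.9326 q [-0.38  0.19  0.33  1.58 -0.06  1.38  0.89] F [-0.01 -2.18  0.33] M [-0.148  0.005  0.009] w 0.0782 g 0.0
top pin_center [array([0.3488, 0.2884, 0.064 ]), array([0.2455, 0.4445, 0.064 ]), array([ 0.5755, -0.1027,  0.064 ])]
top pin_tail [array([0.3419, 0.2217, 0.064 ]), array([0.1771, 0.4526, 0.064 ]), array([ 0.5854, -0.1055,  0.064 ])]
side pin_center [array([ 0.585 , -0.1129,  0.064 ]), array([0.3257, 0.2636, 0.064 ]), array([0.3962, 0.3743, 0.064 ])]
side pin_tail [array([ 0.5995, -0.1799,  0.064 ]), array([0.2976, 0.1797, 0.064 ]), array([ 0.7003, -0.2157,  0.064 ])]
```

View pics/end.png

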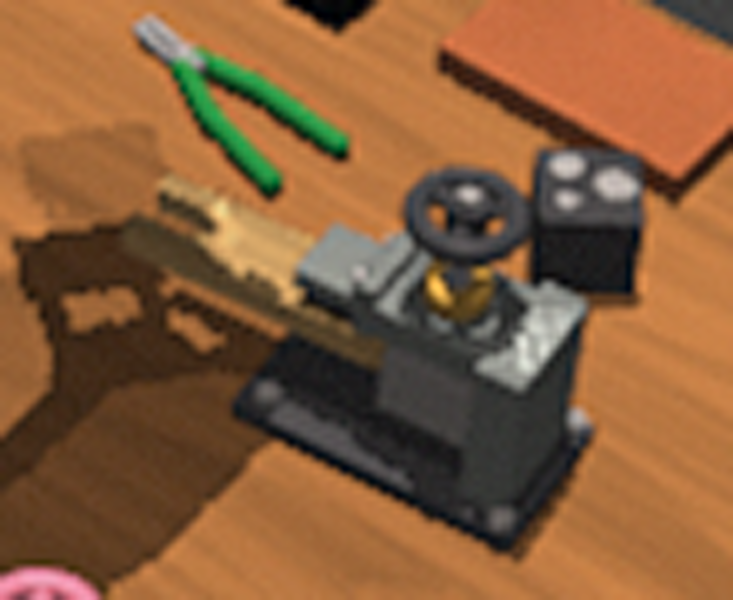

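The pin is raised and nipped under the jaw at crop (310,280), straight in the mouth. The wheel is up at (467,212), and the neighbouring pieces haven't moved.

```bash
python3 -c "
from bench import r
print(r.close_job())"
```

```text
the job is handed in; nothing more can be done
None
```

I slid the pin home against the back stop, clamped it at about 36 N (estimated from the handwheel torque), let go of the wheel and handed the job in; no verdict came back.

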